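# Index a tablet tray under the inspection pointer

## Task

Take the amber tablet tray off its white carton, lay it in the nest of the x-y slide fixture and press it down past the sprung end jaws until it lies flat on the nest floor. Then slide the carrier, whose handle is the red knob, so that the fixed pointer stands over the red dot, then the blue dot, then the green dot, pausing at rest for 0.4 s at each, and leave it at green. Leave the other goods on the bench alone and do not knock the pointer.

Things in the scene. Friction and masses are not known exactly. Their poses are not given: they have to be found in the camera images.
- tray: Loose rigid amber tablet tray, 56 mm (its x) by 100 mm (its y), 7 mm thick, 50 g. Origin at the centre of its underside, z up. Three of its 2 x 4 cells hold a coloured dot. Starts flat on one of two white cartons (160 x 130 mm, 50 mm high); best gripped across its 56 mm width at mid-length. Either way round is right in the nest.
- mark_red (a point): Centre of the red dot (13 mm diameter) on the tray's top, at tray x +13.5, y -36, z 8 mm.
- mark_blue (a point): Centre of the blue dot (13 mm diameter), at tray x -13.5, y +12, z 8 mm.
- mark_green (a point): Centre of the green dot (13 mm diameter), at tray x +13.5, y +36, z 8 mm.
- rig: Fixed grey base of the x-y fixture, 200 mm (x) by 430 mm (y); origin at the centre of its underside on the bench. All its slides run along its own x and y; it may stand turned by up to 0.2 rad.
- nest (a point): Centre of the nest floor, the top of the aluminium carrier plate (96 mm x by 200 mm y), 52 mm above the bench; axes parallel to the rig's. The tray lies here, its 100 mm side along nest y. Four blue guide lugs (18 mm high, flared tops, 59 mm apart over x, 14 mm long at y +-38 mm) flank its long sides and leave the middle free for fingers.
- jaw (a point): Middle of the foot of one of the two black sprung end jaws (at nest x 0, y about +50 mm; its twin at -50 mm), 30 mm wide, 18 mm high, tapered above 8 mm. They hold an unpressed tray about 11 mm above the nest floor; a press of 5 to 15 N at the tray's centre pushes it home, its underside on the floor.
- knob_grip (a point): Grip point of the carrier's red upright round knob (22 mm diameter, 46 mm high, standing on the plate), 28 mm above the plate, at nest x 0, y +105 mm. Push or pull it level to slide the carrier.
- pointer_tip (a point): Tip of the fixed steel pointer with red collar, pointing straight down, 74 mm above the bench (22 mm above the nest floor), at rig x 0, y -85 mm. Its thin arm runs at 130 mm height to a column at rig x +85, y -165 mm.
- stage_y (a joint): Long slide (m), 0 to 0.2: the carrier moves along rig -y as it grows; at 0 the nest centre is at rig y +65 mm, at 0.15 it is under the pointer. About 2 N friction; stays where left.
- stage_x (a joint): Cross slide (m), -0.03 to 0.03: the carrier moves along rig +x as it grows; at 0 the nest centre is on the rig's middle line, level with the pointer. About 2 N friction; stays where left.
- pointer: The fixed pointer assembly with column, arm and needle (origin same as the rig's).
- silver_stack: Bystander: a 50 x 90 x 20 mm stack of silver blister cards lying on the other white carton. Origin at the centre of its underside.
- amber_bottle: Bystander: amber jar, 56 mm diameter, 100 mm high, upright. Origin at the centre of its underside.
- red_box: Bystander: white and red medicine box 60 x 110 x 50 mm. Origin at the centre of its underside.
- red_box2: Bystander: second white and red medicine box 60 x 110 x 50 mm. Origin at the centre of its underside.
- tape_roll: Bystander: clear tape roll lying flat, 90 mm diameter, 45 mm high. Origin at the centre of its underside.
- marker_pen: Bystander: black marker pen with red cap, 130 mm long, lying down. Origin at the centre of its underside.
- white_jar: Bystander: white jar with blue cap, 60 mm diameter, 70 mm high, upright. Origin at the centre of its underside.

How it is judged:
By the outcome, as a careful person would: the job done as asked, in the order asked, and still so for the second after the job is handed in, with the robot touching nothing.
It also fails if it takes over 59 s, if anything falls off the work surface, if the arm or the gripper's body presses on something with over 40 N, if the wrist force passes 120 N, or if a joint passes its speed limit or range.

## Robot

A 6-joint arm with a two-finger parallel gripper is mounted at the origin on the work surface. World frame = base frame: x ahead of the robot, y to its left, z up, the work surface at z = 0. Lengths are in m, angles in rad, forces in N, time in s.
With the tool pointing down it reaches from about 0.425 to 0.95 m from the base axis. Payload 14.7 kg.
Tool frame: the origin (TCP) lies on the centre line of the jaws, within the pads' length; the fingertips stand bot.finger_overhang ahead of it and the grasp point (between the pads) is the TCP (bot.finger_overhang is the distance from the TCP to the fingertips, in m); z points along the fingers, y is the line along which they close (so a half turn about z gives the same grasp; the last joint's range is limited). The gripper opens to 85 mm and grips with 20 to 120 N. Pads are 22 mm wide; open, the fingers measure 114 mm over their backs; the gripper's body (76 mm by 85 mm) begins 54 mm behind the grasp point. The pads swing forward as they close: fully open they stand 13 mm farther back than shut.
Start: joints at [-1.154, 0.48, 1.596, -0, 1.065, -0.047], TCP at [0.291, -0.581, 0.217] pointing down, gripper open.
Joint ranges: [-2.75, 2.75], [-0.82, 2.05], [0.23, 2.67], [-1.56, 4.7], [0.09, 2.69], [-2.92, 2.92]. Speed limits (rad/s): [1.89, 1.89, 2.39, 3.01, 3.01, 3.01].

## Interface

Orientations are given as a 3x3 rotation matrix whose columns are the frame's x, y, z axes.
In Python, from plant import bot gives the robot as it stands.
- The arm moves only by the tool step_arm, never from a script. Its argument "deltas" is a list of rows, each a list of 7 numbers: the shift along the tool's x, y, z normalised to -1 to 1, where 1 is 120 mm, then the turn, a rotation vector about the tool's x, y, z normalised to -1 to 1, where 1 is 45 degrees, then the finger opening in mm, from 0 to 85.4. A call has exactly 8 rows; each row is the pose to reach, as a shift and turn from the pose commanded when the call began, along the tool's axes at that moment; what a row does not reach only later rows make up. A row lasts 1/10 s, in which the tool goes at most 50 mm and 8.59 degrees, less where a joint would pass 70% of its speed; a pose out of reach is approached as far as the arm can. A call with a number of a shift or a turn outside -1 to 1 is refused whole. A call with a gripper value outside its range is refused whole. The fingers move at their own pace and stop on an object; "force" is the grip in N (left out, the last holds). Time passes only in rows, so rows that repeat a pose let the fingers close, or fill a call up. It gives the time, the measured TCP pose, the force, the opening and the grip force at its end, in the units of the state.
- bot.get_state(): the state, without advancing time (a new reading comes with each control period).
- bot.grab_frame(name): name is "scene" or "top" or "wrist"; returns (picture, depth): 420x560x3 uint8, red, green, blue; 420x560 float32, m along the optical axis (not along the pixel's ray), 0 where there is no reading.
- bot.camera_info(name): a dict with "intrinsics" (3x3 intrinsics, pixels), "T" (4x4, takes a point from camera to world coordinates); the wrist camera has in their place "hand_eye" (4x4, takes a point from camera to tool coordinates, whose origin is the TCP and whose axes are the flange's). Camera axes: x right, y down, z forward; pixel columns grow to the right and rows downward; lengths in m; the calibration is good to about 2 mm. A picture is of the moment at which its call begins: read the wrist's pose just before it. camera_info takes no time and is no camera call.
- bot.finish_job(): hands the job in; it is judged then, once.
The state is a dict: "clock": time; "joints": joint angles; "qd": joint speeds; "tau": joint torques, N m; "ee_pos": TCP position; "ee_rot": TCP orientation; "force": force on the tool from outside, world axes, zero at the start; "torque": the same for the moment, N m; "width": finger opening in m; "gripper_force": force on a finger pad.
Only numpy, scipy, OpenCV 4.12 (cv2) and the standard library are available. Lean on these libraries where they do the work, as an engineer would, in place of code of your own. Each camera call takes 0.05 s, during which the arm holds its last target. There are 200 camera calls.

## Working session

There is one attempt and no reset: what is moved stays moved. The work goes in short steps, Python scripts to look and compute and a tool call to move; the robot and the scene stay as the last step left them, time stands still between calls to the robot, and variables do not carry over. Pictures are saved under pics/ and viewed, at most 10 in all, crops included, and the job is handed in when it is done.

Besides the shell and the picture viewer there is one more tool, called after "Request:" by a JSON object that holds its "fn" and its "kwargs", one argument or row to a line. step_arm: Moves the arm, as the interface text tells. Its arguments: {"type":"object","properties":{"deltas":{"type":"array","items":{"type":"array","items":{"type":"number"}}},"force":{"type":"number"}},"required":["deltas"]}

```bash
mkdir -p pics; ls; cat > h.py <<'E'
import numpy as np, cv2
from plant import bot
def grab(n,save=None):
    s=bot.get_state(); im,d=bot.grab_frame(n); c=bot.camera_info(n); K=np.array(c["intrinsics"])
    if n=="wrist":
        T=np.eye(4);T[:3,:3]=s["ee_rot"];T[:3,3]=s["ee_pos"];T=T@np.array(c["hand_eye"])
    else: T=np.array(c["T"])
    np.savez(f"{n}.npz",im=im,d=d,K=K,T=T)
    if save: cv2.imwrite("pics/"+save,im[...,::-1])
    return im,d,K,T
def ray(uv,z,K,T):
    uv=np.atleast_2d(uv).astype(float)
    r=np.c_[uv,np.ones(len(uv))]@np.linalg.inv(K).T@T[:3,:3].T; o=T[:3,3]
    return o+r*((z-o[2])/r[:,2])[:,None]
def proj(p,K,T):
    q=(np.atleast_2d(p)-T[:3,3])@T[:3,:3]; q=q@K.T; return q[:,:2]/q[:,2:]
def cloud(d,K,T):
    v,u=np.indices(d.shape); r=np.stack([u,v,np.ones_like(u)],-1)@np.linalg.inv(K).T*d[...,None]
    return r@T[:3,:3].T+T[:3,3]
E
python3 - <<'E'
from h import *
for n in("top","scene"):
    im,d,K,T=grab(n,n+"0.png"); print(K.tolist(),T.round(3).tolist())
print(bot.finger_overhang,bot.get_state())
E
```

```text
pics
[[459.4811930278077, 0.0, 283.9005118537737], [0.0, 459.4811930278077, 203.49267388875884], [0.0, 0.0, 1.0]] [[0.009, -0.998, 0.055, 0.496], [-1.0, -0.008, 0.018, -0.007], [-0.017, -0.056, -0.998, 1.121], [0.0, 0.0, 0.0, 1.0]]
[[400.97069447391965, 0.0, 277.9539390615502], [0.0, 400.97069447391965, 212.18897228793784], [0.0, 0.0, 1.0]] [[-0.282, 0.797, -0.535, 1.067], [0.96, 0.234, -0.157, 0.15], [0.0, -0.557, -0.83, 0.872], [0.0, 0.0, 0.0, 1.0]]
0.019 {'clock': 0.1, 'joints': array([-1.15358297e+00,  4.80763021e-01,  1.59682178e+00, -1.77921623e-05,
        1.06511098e+00, -4.66268725e-02]), 'qd': array([ 0.0017591 , -0.00013843, -0.00071558,  0.00140778,  0.00051387,
        0.00104795]), 'tau': array([ 3.85474368e-04, -9.52261376e+01, -4.31040823e+01, -1.60532245e-04,
        5.41846515e-03,  1.29226846e-04]), 'ee_pos': array([ 0.29063783, -0.58096012,  0.21613647]), 'ee_rot': array([[ 8.94337181e-01,  4.47393331e-01, -4.61231785e-04],
       [ 4.47393568e-01, -8.94336621e-01,  1.00219226e-03],
       [ 3.58776575e-05, -1.10264993e-03, -9.99999391e-01]]), 'force': array([ 0.23005987, -0.63614762, -0.61540811]), 'torque': array([0.00189089, 0.03015456, 0.03494858]), 'gripper_force': 0.0, 'width': 0.08522250202031834}
```

View pics/top0.png

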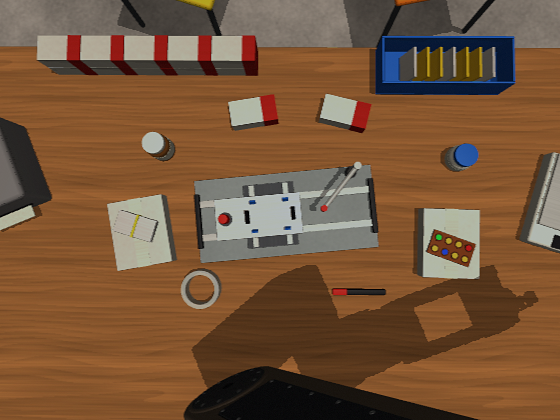

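View pics/scene0.png

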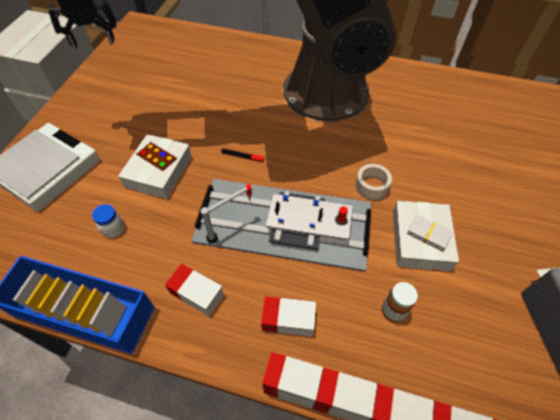

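```bash
python3 - <<'E'
from h import *
print(np.array(bot.camera_info("wrist")["hand_eye"]).round(3).tolist())
def blobs(m,mn=8):
    n,l,s,c=cv2.connectedComponentsWithStats(m.astype(np.uint8)); return [(c[i].round(1),s[i,4]) for i in range(1,n) if s[i,4]>=mn]
for n in("top","scene"):
    f=np.load(n+".npz");im,d,K,T=[f[k] for k in("im","d","K","T")]
    hsv=cv2.cvtColor(im,cv2.COLOR_RGB2HSV);H,S,V=[hsv[...,i].astype(int) for i in range(3)]
    P=cloud(d,K,T)
    tr=(abs(P[...,0]-.42)<.12)&(abs(P[...,1]+.37)<.12)&(P[...,2]>.03)
    rg=(abs(P[...,0]-.47)<.11)&(abs(P[...,1]-0)<.25)&(P[...,2]>.02)
    print(n)
    red=((H<6)|(H>174))&(S>170)&(V>90); blue=(abs(H-115)<15)&(S>130)&(V>60); gre=(abs(H-60)<20)&(S>120)
    for nm,m in(("red",red),("blue",blue),("green",gre)):
        for c,a in blobs(m&tr): print("tray",nm,c,a,ray(c,.058,K,T).round(4))
    for c,a in blobs(blue&rg,4): print("lug",c,a,ray(c,.070,K,T).round(4))
    for c,a in blobs(red&rg,8): print("knob/collar",c,a,ray(c,.098,K,T).round(4),ray(c,.085,K,T).round(4))
    m=(S<45)&(V>140)&rg&(P[...,2]<.06)&(P[...,2]>.045)
    m=cv2.morphologyEx(m.astype(np.uint8),cv2.MORPH_CLOSE,np.ones((9,9)))
    cs=max(cv2.findContours(m,0,1)[0],key=cv2.contourArea); q=ray(cs[:,0],.052,K,T)[:,:2]
    print("plate",cv2.minAreaRect((q*1000).astype(np.float32)))
    m=tr&(P[...,2]>.0535)&(S>90)
    cs=max(cv2.findContours(m.astype(np.uint8),0,1)[0],key=cv2.contourArea); q=ray(cs[:,0],.057,K,T)[:,:2]
    print("tray",cv2.minAreaRect((q*1000).astype(np.float32)), np.median(P[...,2][m]))
E
```

```text
[[-0.001, -0.951, -0.31, 0.08], [1.0, -0.001, -0.0, 0.001], [-0.0, -0.31, 0.951, -0.157], [0.0, 0.0, 0.0, 1.0]]
top
tray red [468.4 247.7] 31 [[ 0.4569 -0.4118  0.058 ]]
tray blue [444.5 251.4] 31 [[ 0.448  -0.3573  0.058 ]]
tray green [438.4 236.6] 29 [[ 0.4817 -0.3438  0.058 ]]
lug [285.  198.6] 19 [[0.5654 0.0088 0.07  ]]
lug [252.  201.6] 19 [[0.5579 0.0845 0.07  ]]
lug [287.3 227.8] 18 [[0.4987 0.003  0.07  ]]
lug [254.6 230.7] 19 [[0.4914 0.0776 0.07  ]]
knob/collar [323.6 207.6] 30 [[ 0.5442 -0.0777  0.098 ]] [[ 0.5448 -0.0786  0.085 ]]
knob/collar [222.6 218.5] 71 [[0.518  0.1472 0.098 ]] [[0.5183 0.1492 0.085 ]]
plate ((525.6150512695312, 72.31266784667969), (95.32550048828125, 199.32484436035156), 5.812024116516113)
tray ((456.59600830078125, -371.99017333984375), (99.22763061523438, 55.576900482177734), 70.4462661743164) 0.05731018450893677
scene
tray red [142.9 151.9] 27 [[ 0.4576 -0.4116  0.058 ]]
tray blue [162.3 153.6] 17 [[ 0.4484 -0.3583  0.058 ]]
tray green [161.6 163.6] 20 [[ 0.4814 -0.3446  0.058 ]]
lug [285.2 197.2] 15 [[0.5034 0.003  0.07  ]]
lug [315.3 202. ] 18 [[0.4967 0.0776 0.07  ]]
lug [280.5 220. ] 10 [[0.571  0.0104 0.07  ]]
lug [311.9 224.8] 9 [[0.5631 0.0852 0.07  ]]
knob/collar [248.6 189.1] 39 [[ 0.5248 -0.0833  0.098 ]] [[ 0.5157 -0.0873  0.085 ]]
knob/collar [342.  214.4] 104 [[0.5334 0.1476 0.098 ]] [[0.5245 0.1476 0.085 ]]
plate ((527.4285888671875, 70.12186431884766), (96.2795181274414, 199.5448455810547), 5.924980163574219)
tray ((458.5794677734375, -372.77069091796875), (99.1845703125, 54.066131591796875), 70.79042053222656) 0.0568181693976576
```

Request:
{"fn": "step_arm", "kwargs": {
  "deltas": [
    [0.3, -0.15, 0, 0, 0, -0.19, 85],
    [0.7, -0.35, 0, 0, 0, -0.38, 85],
    [1, -0.5, 0, 0, 0, -0.57, 85],
    [1, -0.5, 0, 0, 0, -0.76, 85],
    [1, -0.5, 0, 0, 0, -0.95, 85],
    [1, -0.5, 0, 0, 0, -0.973, 85],
    [1, -0.5, 0, 0, 0, -0.973, 85],
    [1, -0.5, 0, 0, 0, -0.973, 85]
  ]
}}

```text
clock: 0.9
ee_pos: [0.371, -0.4741, 0.2165]
ee_rot: [[0.34, 0.94, -0.0], [0.94, -0.34, 0.0], [0.0, -0.0, -1.0]]
force: [-0.3, -1.0, 0.1]
width: 0.0853
gripper_force: 0.0
```

```bash
cat >> h.py <<'E'
def goto(p,yaw):
    "yaw of tool y axis in deg, tool down; prints normalised shift and turn"
    from scipy.spatial.transform import Rotation as R
    s=bot.get_state();Re=np.array(s["ee_rot"]); a=np.radians(yaw)
    y=np.array([np.cos(a),np.sin(a),0]);z=np.array([0,0,-1.]);Rt=np.c_[np.cross(y,z),y,z]
    print("at",s["ee_pos"].round(4),"t",s["clock"],"F",s["force"].round(1),"w",round(s["width"],4),"shift",((np.array(p)-s["ee_pos"])@Re/.12).round(3),"turn",(R.from_matrix(Re.T@Rt).as_rotvec()/np.radians(45)).round(3))
E
python3 -c "
from h import *
goto([.457,-.372,.2],-19.6)"
```

```text
at [ 0.371  -0.4741  0.2165] t 0.9 F [-0.3 -1.   0.1] w 0.0853 shift [1.044 0.385 0.138] turn [-0.    -0.    -0.006]
```

Request:
{"fn": "step_arm", "kwargs": {
  "deltas": [
    [0.35, 0.13, 0.05, 0, 0, 0, 85],
    [0.7, 0.26, 0.1, 0, 0, 0, 85],
    [1, 0.385, 0.14, 0, 0, 0, 85],
    [1, 0.385, 0.14, 0, 0, 0, 85],
    [1, 0.385, 0.14, 0, 0, 0, 85],
    [1, 0.385, 0.14, 0, 0, 0, 85],
    [1, 0.385, 0.14, 0, 0, 0, 85],
    [1, 0.385, 0.14, 0, 0, 0, 85]
  ]
}}

```text
clock: 1.7
ee_pos: [0.4546, -0.3773, 0.2]
ee_rot: [[0.338, 0.941, 0.0], [0.941, -0.338, -0.0], [-0.0, 0.0, -1.0]]
force: [0.6, -0.2, 0.2]
width: 0.0853
gripper_force: 0.0
```

```bash
python3 - <<'E'
from h import *
im,d,K,T=grab("wrist","w1.png")
P=cloud(d,K,T);hsv=cv2.cvtColor(im,cv2.COLOR_RGB2HSV)
c=abs(P[...,2]-.057)<.003
m=c&(hsv[...,1]>90)&(np.hypot(P[...,0]-.457,P[...,1]+.372)<.09)
cs=max(cv2.findContours(m.astype(np.uint8),0,1)[0],key=cv2.contourArea); q=ray(cs[:,0],.057,K,T)[:,:2]
print(cv2.minAreaRect((q*1000).astype(np.float32)),np.median(P[...,2][m]))
goto([.457,-.372,.1],-19.6)
E
```

```text
((457.0726013183594, -374.0596008300781), (99.82856750488281, 55.09196853637695), 70.42610931396484) 0.057170562728942886
at [ 0.4546 -0.3772  0.2   ] t 1.75 F [-0.4  0.3  0.3] w 0.0848 shift [0.048 0.004 0.833] turn [ 0.     0.    -0.003]
```

View pics/w1.png

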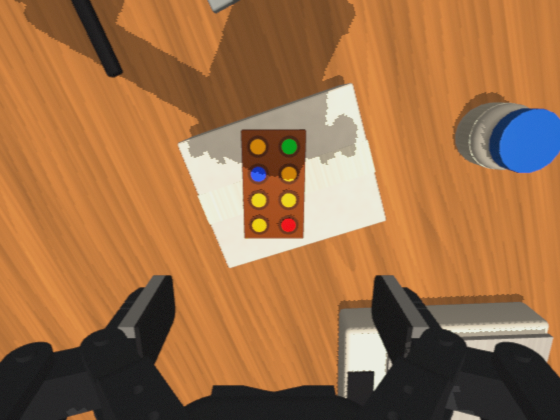

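```bash
python3 - <<'E'
from h import *
f=np.load("wrist.npz");d,K=f["d"],f["K"]
P=cloud(d,K,np.array(bot.camera_info("wrist")["hand_eye"]))
m=(d>0)&(abs(P[...,0])<.02)&(abs(P[...,1])<.065)&(abs(P[...,1])>.03)
for s in(-1,1):
    q=P[m&(P[...,1]*s>0)&(P[...,2]<.05)]; print(len(q),q.min(0),q.max(0))
E
```

```text
12910 [-0.0127086  -0.06498275 -0.10374887] [ 0.01806001 -0.03000534 -0.0269108 ]
12892 [-0.01353218  0.03000015 -0.10379336] [ 0.0177119   0.06499871 -0.02724402]
```

Request:
{"fn": "step_arm", "kwargs": {
  "deltas": [
    [0.05, 0, 0.2, 0, 0, 0, 75],
    [0.05, 0, 0.45, 0, 0, 0, 75],
    [0.05, 0, 0.7, 0, 0, 0, 75],
    [0.05, 0, 0.9, 0, 0, 0, 75],
    [0.05, 0, 0.95, 0, 0, 0, 75],
    [0.05, 0, 0.95, 0, 0, 0, 75],
    [0.05, 0, 0.95, 0, 0, 0, 75],
    [0.05, 0, 0.95, 0, 0, 0, 75]
  ]
}}

```text
clock: 2.55
ee_pos: [0.4578, -0.3715, 0.0872]
ee_rot: [[0.336, 0.942, 0.002], [0.942, -0.336, -0.001], [-0.001, 0.002, -1.0]]
force: [0.4, 0.6, -0.1]
width: 0.075
gripper_force: 0.0
```

```bash
python3 - <<'E'
from h import *
for nm in (0,1):
    if nm: im,d,K,T=grab("wrist","w2.png")
    else: f=np.load("wrist.npz");d,K=f["d"],f["K"]
    P=cloud(d,K,np.array(bot.camera_info("wrist")["hand_eye"]))
    for u in(150,400): print([ (v,P[v,u].round(3).tolist()) for v in range(260,360,12)])
E
```

```text
[(260, [-0.097, -0.139, 0.2]), (272, [-0.112, -0.141, 0.2]), (284, [0.01, -0.047, -0.039]), (296, [0.011, -0.044, -0.048]), (308, [0.009, -0.042, -0.053]), (320, [0.007, -0.041, -0.056]), (332, [0.002, -0.041, -0.057]), (344, [-0.002, -0.042, -0.058]), (356, [-0.006, -0.042, -0.058])]
[(260, [-0.097, 0.146, 0.201]), (272, [-0.112, 0.148, 0.2]), (284, [-0.128, 0.15, 0.201]), (296, [0.01, 0.047, -0.047]), (308, [0.01, 0.045, -0.055]), (320, [0.008, 0.044, -0.058]), (332, [0.005, 0.043, -0.06]), (344, [0.001, 0.043, -0.062]), (356, [0.016, 0.034, -0.084])]
[(260, [-0.042, -0.095, 0.088]), (272, [-0.051, -0.096, 0.087]), (284, [-0.063, -0.098, 0.088]), (296, [0.007, -0.046, -0.041]), (308, [0.011, -0.041, -0.055]), (320, [0.01, -0.039, -0.062]), (332, [0.007, -0.039, -0.063]), (344, [0.011, -0.035, -0.074]), (356, [0.017, -0.03, -0.086])]
[(260, [-0.017, 0.08, 0.038]), (272, [-0.025, 0.081, 0.038]), (284, [-0.034, 0.082, 0.037]), (296, [0.006, 0.05, -0.04]), (308, [0.01, 0.045, -0.054]), (320, [0.01, 0.042, -0.061]), (332, [0.011, 0.039, -0.069]), (344, [0.012, 0.037, -0.075]), (356, [0.011, 0.036, -0.078])]
```

View pics/w2.png

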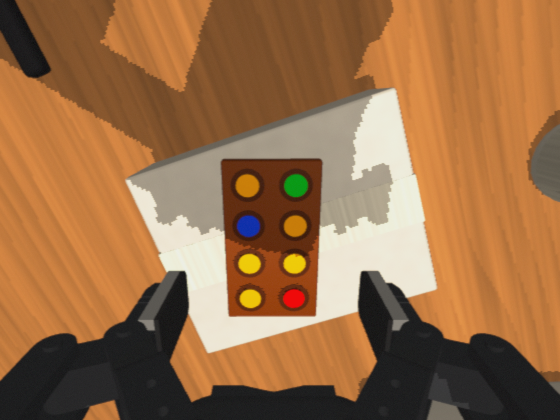

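Request:
{"fn": "step_arm", "kwargs": {
  "deltas": [
    [-0.01, 0, 0.04, 0, 0, 0, 75],
    [-0.01, 0, 0.08, 0, 0, 0, 75],
    [-0.01, 0, 0.12, 0, 0, 0, 75],
    [-0.01, 0, 0.13, 0, 0, 0, 75],
    [-0.01, 0, 0.13, 0, 0, 0, 62],
    [-0.01, 0, 0.13, 0, 0, 0, 50],
    [-0.01, 0, 0.13, 0, 0, 0, 50],
    [-0.01, 0, 0.13, 0, 0, 0, 50]
  ],
  "force": 30
}}

```text
clock: 3.4
ee_pos: [0.4568, -0.372, 0.0704]
ee_rot: [[0.336, 0.942, 0.0], [0.942, -0.336, -0.0], [-0.0, 0.0, -1.0]]
force: [-0.5, -0.3, -0.1]
width: 0.05
gripper_force: 0.0
```

```bash
python3 - <<'E'
from h import *
im,d,K,T=grab("wrist","w3.png"); print(K.tolist())
P=cloud(d,K,np.array(bot.camera_info("wrist")["hand_eye"]))
for s in(-1,1):
    m=(d>0)&(abs(P[...,0])<.014)&(P[...,1]*s>.015)&(abs(P[...,1])<.06)
    q=P[m]; print(np.histogram(q[:,2],bins=np.arange(-.09,.06,.01))[0])
goto([.457,-.373,.07],-19.6); print(bot.get_state()["gripper_force"])
E
```

```text
[[345.0612673859338, 0.0, 272.94966680553887], [0.0, 345.0612673859338, 210.45985184520367], [0.0, 0.0, 1.0]]
[2111 4998 1882  833  734  615  417   37    0    0 1600 1964    0    0]
[2035 4992 1856  833  728  618  411   40    0    0 1855 1696    0    0]
at [ 0.4568 -0.372   0.0704] t 3.45 F [-0.4  1.1  0.1] w 0.0501 shift [-0.007  0.004  0.004] turn [ 0.     0.    -0.001]
0.0
```

View pics/w3.png

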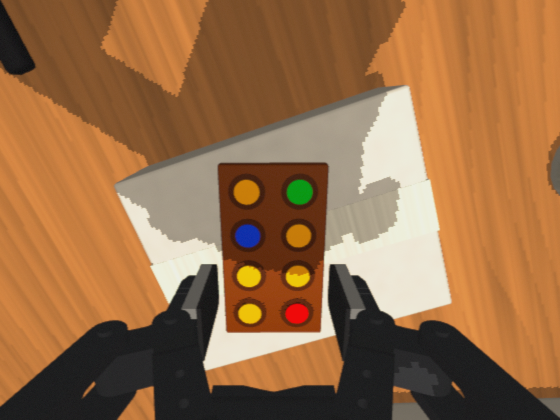

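Request:
{"fn": "step_arm", "kwargs": {
  "deltas": [
    [0, 0, 0, 0, 0, 0, 68],
    [0, 0, 0, 0, 0, 0, 68],
    [0, 0, 0, 0, 0, 0, 68],
    [0, 0, 0.07, 0, 0, 0, 68],
    [0, 0, 0.14, 0, 0, 0, 68],
    [0, 0, 0.2, 0, 0, 0, 68],
    [0, 0, 0.24, 0, 0, 0, 68],
    [0, 0, 0.24, 0, 0, 0, 68]
  ],
  "force": 30
}}

```text
clock: 4.25
ee_pos: [0.4563, -0.3715, 0.0404]
ee_rot: [[0.336, 0.942, -0.001], [0.942, -0.336, 0.001], [0.001, -0.001, -1.0]]
force: [-0.3, -0.0, 0.2]
width: 0.0679
gripper_force: 0.0
```

```bash
python3 - <<'E'
from h import *
im,d,K,T=grab("wrist","w4.png")
P=cloud(d,K,np.array(bot.camera_info("wrist")["hand_eye"]))
for s in(-1,1):
    m=(d>0)&(abs(P[...,0])<.014)&(P[...,1]*s>.03)&(abs(P[...,1])<.06)
    q=P[m]; print(np.histogram(q[:,2],bins=np.arange(-.04,.02,.004))[0])
goto([.457,-.373,.033],-19.6)
E
```

```text
[ 294  257  235  155   52    0    0 2286   14    0    0    0    0    0]
[ 296  259  234  152   52    0    0 2233    4    0    0    0    0    0]
at [ 0.4565 -0.3718  0.041 ] t 4.3 F [ 0.8 -0.9  0.3] w 0.0678 shift [-0.008  0.007  0.066] turn [-0.001 -0.    -0.001]
```

View pics/w4.png

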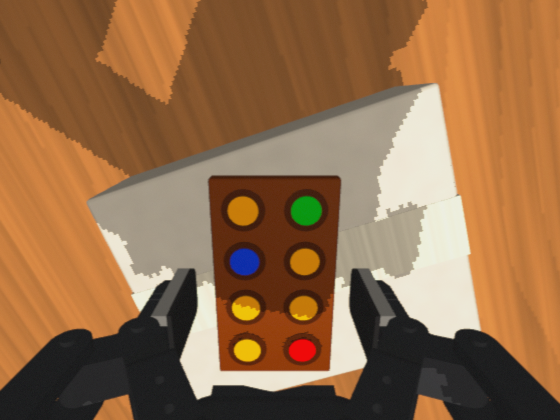

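Request:
{"fn": "step_arm", "kwargs": {
  "deltas": [
    [0, 0, 0.03, 0, 0, 0, 68],
    [-0.01, 0, 0.055, 0, 0, 0, 68],
    [-0.01, 0, 0.055, 0, 0, 0, 60],
    [-0.01, 0, 0.055, 0, 0, 0, 50],
    [-0.01, 0, 0.055, 0, 0, 0, 50],
    [-0.01, 0, 0.055, 0, 0, 0, 50],
    [-0.01, 0, 0.055, 0, 0, 0, 50],
    [-0.01, 0, 0.055, 0, 0, 0, 50]
  ],
  "force": 30
}}

```text
clock: 5.1
ee_pos: [0.4562, -0.3731, 0.0351]
ee_rot: [[0.336, 0.942, -0.0], [0.942, -0.336, -0.0], [-0.0, -0.0, -1.0]]
force: [-3.1, 0.5, 6.0]
width: 0.0546
gripper_force: 31.9
```

Request:
{"fn": "step_arm", "kwargs": {
  "deltas": [
    [0, 0, -0.15, 0, 0, 0, 50],
    [0, 0, -0.4, 0, 0, 0, 50],
    [0, 0, -0.7, 0, 0, 0, 50],
    [0, 0, -1, 0, 0, 0, 50],
    [0, 0, -1, 0, 0, 0, 50],
    [0, 0, -1, 0, 0, 0, 50],
    [0, 0, -1, 0, 0, 0, 50],
    [0, 0, -1, 0, 0, 0, 50]
  ],
  "force": 40
}}

```text
clock: 5.9
ee_pos: [0.4557, -0.3726, 0.1536]
ee_rot: [[0.336, 0.942, -0.002], [0.942, -0.336, 0.001], [0.001, -0.002, -1.0]]
force: [0.3, 0.1, -0.3]
width: 0.0543
gripper_force: 42.2
```

```bash
python3 - <<'E'
from h import *
im,d,K,T=grab("wrist","w5.png")
goto([.45,-.1,.2],-19.6);goto([.528,.0435,.2],5.65); print(bot.get_state()["gripper_force"])
P=cloud(d,K,np.array(bot.camera_info("wrist")["hand_eye"]))
hsv=cv2.cvtColor(im,cv2.COLOR_RGB2HSV)
print([P[v,275].round(4).tolist() for v in(200,220,240,260,280,300)])
E
```

```text
at [ 0.4558 -0.3726  0.1537] t 5.95 F [-0.3  0.1 -0.6] w 0.0544 shift [ 2.124 -0.81  -0.383] turn [-0.002 -0.001 -0.001]
at [ 0.4558 -0.3726  0.1537] t 5.95 F [-0.3  0.1 -0.6] w 0.0544 shift [ 3.468 -0.6   -0.382] turn [-0.002 -0.002 -0.562]
42.250208258628845
[[0.0396, 0.0018, -0.0224], [0.0307, 0.0018, -0.0218], [0.0216, 0.0018, -0.0215], [0.0124, 0.0018, -0.0219], [0.0021, 0.0018, -0.0208], [-0.0079, 0.0018, -0.0212]]
```

Request:
{"fn": "step_arm", "kwargs": {
  "deltas": [
    [0.25, -0.1, -0.2, 0, 0, 0, 50],
    [0.6, -0.24, -0.38, 0, 0, 0, 50],
    [1, -0.4, -0.38, 0, 0, 0, 50],
    [1, -0.4, -0.38, 0, 0, 0, 50],
    [1, -0.4, -0.38, 0, 0, 0, 50],
    [1, -0.4, -0.38, 0, 0, 0, 50],
    [1, -0.4, -0.38, 0, 0, 0, 50],
    [1, -0.4, -0.38, 0, 0, 0, 50]
  ]
}}

```text
clock: 6.75
ee_pos: [0.4514, -0.2448, 0.2001]
ee_rot: [[0.337, 0.941, -0.0], [0.941, -0.337, 0.0], [0.0, -0.0, -1.0]]
force: [-0.7, 1.3, -1.3]
width: 0.0539
gripper_force: 42.5
```

Request:
{"fn": "step_arm", "kwargs": {
  "deltas": [
    [0.25, -0.1, 0, 0, 0, 0, 50],
    [0.6, -0.24, 0, 0, 0, 0, 50],
    [1, -0.4, 0, 0, 0, 0, 50],
    [1, -0.4, 0, 0, 0, 0, 50],
    [1, -0.4, 0, 0, 0, 0, 50],
    [1, -0.4, 0, 0, 0, 0, 50],
    [1, -0.4, 0, 0, 0, 0, 50],
    [1, -0.4, 0, 0, 0, 0, 50]
  ]
}}

```text
clock: 7.55
ee_pos: [0.4466, -0.1158, 0.2004]
ee_rot: [[0.338, 0.941, -0.0], [0.941, -0.338, -0.0], [-0.0, -0.0, -1.0]]
force: [-0.3, -0.0, -0.7]
width: 0.0536
gripper_force: 42.5
```

Request:
{"fn": "step_arm", "kwargs": {
  "deltas": [
    [0.25, -0.1, 0, 0, 0, -0.1, 50],
    [0.6, -0.24, 0, 0, 0, -0.2, 50],
    [1, -0.4, 0, 0, 0, -0.35, 50],
    [1, -0.4, 0, 0, 0, -0.5, 50],
    [1, -0.4, 0, 0, 0, -0.56, 50],
    [1, -0.4, 0, 0, 0, -0.56, 50],
    [1, -0.4, 0, 0, 0, -0.56, 50],
    [1, -0.4, 0, 0, 0, -0.56, 50]
  ]
}}

```text
clock: 8.35
ee_pos: [0.4418, 0.0138, 0.2004]
ee_rot: [[-0.094, 0.996, -0.0], [0.996, 0.094, 0.0], [0.0, -0.0, -1.0]]
force: [0.5, -0.4, -1.1]
width: 0.0539
gripper_force: 42.5
```

```bash
python3 - <<'E'
from h import *
goto([.528,.0435,.15],5.65)
E
```

```text
at [0.4418 0.0138 0.2004] t 8.35 F [ 0.5 -0.4 -1.1] w 0.0539 shift [0.179 0.739 0.42 ] turn [-0.    -0.    -0.005]
```

```bash
cat > m.py <<'E'
from h import *
def lugs(n):
    im,d,K,T=grab(n,n+"_l.png")
    hsv=cv2.cvtColor(im,cv2.COLOR_RGB2HSV);H,S,V=[hsv[...,i].astype(int) for i in range(3)]
    P=cloud(d,K,T)
    m=(abs(H-112)<18)&(S>110)&(V>50)&(P[...,2]>.05)&(P[...,2]<.08)&(np.hypot(P[...,0]-.528,P[...,1]-.04)<.2)
    k,l,s,c=cv2.connectedComponentsWithStats(m.astype(np.uint8))
    for i in range(1,k):
        if s[i,4]>15:
            t=(l==i)&(P[...,2]>.066); print(n,"lug",s[i,4],P[t].mean(0).round(4),ray(c[i],.07,K,T).round(4))
    return im,d,K,T,P,hsv
if __name__=="__main__":
    lugs("top")
    im,d,K,T,P,hsv=lugs("wrist")
    z=bot.get_state()["ee_pos"][2]+.0217
    m=(abs(P[...,2]-z)<.004)&(hsv[...,1]>90)
    cs=max(cv2.findContours(m.astype(np.uint8),0,1)[0],key=cv2.contourArea);q=ray(cs[:,0],z,K,T)[:,:2]
    print("tray",cv2.minAreaRect((q*1000).astype(np.float32)),bot.get_state()["ee_pos"])
E
python3 m.py
```

```text
top lug 19 [0.5663 0.0093 0.0698] [[0.5654 0.0088 0.07  ]]
top lug 20 [0.5586 0.0844 0.0704] [[0.5581 0.0847 0.07  ]]
top lug 19 [0.4983 0.0026 0.0692] [[0.4986 0.0026 0.07  ]]
wrist lug 254 [0.5581 0.0837 0.0692] [[0.555  0.0837 0.07  ]]
wrist lug 108 [0.4903 0.0771 0.0697] [[0.4906 0.0772 0.07  ]]
wrist lug 216 [0.5656 0.0087 0.0691] [[0.5624 0.0099 0.07  ]]
tray ((442.0652160644531, 13.208259582519531), (55.781734466552734, 100.24844360351562), 5.519397735595703) [0.44177899 0.01388704 0.20048248]
```

View pics/wrist_l.png

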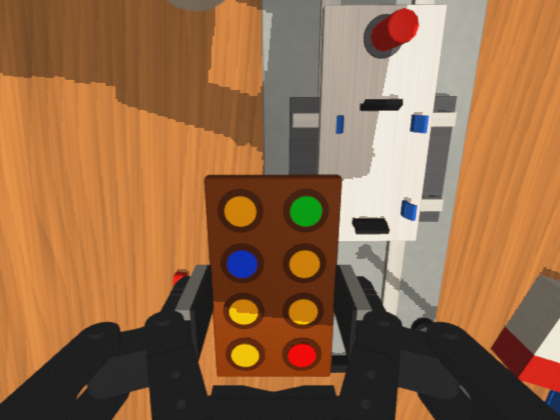

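Request:
{"fn": "step_arm", "kwargs": {
  "deltas": [
    [0.06, 0.25, 0, 0, 0, 0, 50],
    [0.12, 0.5, 0, 0, 0, 0, 50],
    [0.178, 0.739, 0.1, 0, 0, 0, 50],
    [0.178, 0.739, 0.4, 0, 0, 0, 50],
    [0.178, 0.739, 0.7, 0, 0, 0, 50],
    [0.178, 0.739, 0.95, 0, 0, 0, 50],
    [0.178, 0.739, 0.95, 0, 0, 0, 50],
    [0.178, 0.739, 0.95, 0, 0, 0, 50]
  ]
}}

```text
clock: 9.25
ee_pos: [0.5278, 0.044, 0.0868]
ee_rot: [[-0.096, 0.995, -0.001], [0.995, 0.096, -0.0], [0.0, -0.001, -1.0]]
force: [0.6, -0.5, -0.0]
width: 0.0539
gripper_force: 42.7
```

```bash
python3 -c "
from h import *
goto([.5278,.0435,.051],5.7)"
```

```text
at [0.5278 0.044  0.0868] t 9.25 F [ 0.6 -0.5 -0. ] w 0.0539 shift [-0.004 -0.     0.298] turn [-0.001 -0.    -0.004]
```

Lower slowly onto the jaws.

Request:
{"fn": "step_arm", "kwargs": {
  "deltas": [
    [-0.004, 0, 0.05, 0, 0, 0, 50],
    [-0.004, 0, 0.1, 0, 0, 0, 50],
    [-0.004, 0, 0.15, 0, 0, 0, 50],
    [-0.004, 0, 0.2, 0, 0, 0, 50],
    [-0.004, 0, 0.24, 0, 0, 0, 50],
    [-0.004, 0, 0.27, 0, 0, 0, 50],
    [-0.004, 0, 0.3, 0, 0, 0, 50],
    [-0.004, 0, 0.32, 0, 0, 0, 50]
  ]
}}

```text
clock: 10.05
ee_pos: [0.5279, 0.0437, 0.0478]
ee_rot: [[-0.097, 0.995, -0.0], [0.995, 0.097, -0.0], [0.0, -0.0, -1.0]]
force: [-0.0, 0.1, 3.8]
width: 0.054
gripper_force: 43.1
```

Request:
{"fn": "step_arm", "kwargs": {
  "deltas": [
    [0, 0, 0.01, 0, 0, 0, 50],
    [0, 0, 0.02, 0, 0, 0, 50],
    [0, 0, 0.03, 0, 0, 0, 50],
    [0, 0, 0.04, 0, 0, 0, 50],
    [0, 0, 0.05, 0, 0, 0, 50],
    [0, 0, 0.06, 0, 0, 0, 50],
    [0, 0, 0.07, 0, 0, 0, 50],
    [0, 0, 0.075, 0, 0, 0, 50]
  ]
}}

```text
clock: 10.85
ee_pos: [0.5279, 0.0437, 0.0389]
ee_rot: [[-0.097, 0.995, -0.0], [0.995, 0.097, -0.0], [0.0, -0.0, -1.0]]
force: [0.5, 0.2, 1.2]
width: 0.0539
gripper_force: 42.8
```

Request:
{"fn": "step_arm", "kwargs": {
  "deltas": [
    [0, 0, 0.007, 0, 0, 0, 50],
    [0, 0, 0.013, 0, 0, 0, 50],
    [0, 0, 0.018, 0, 0, 0, 50],
    [0, 0, 0.018, 0, 0, 0, 50],
    [0, 0, 0.018, 0, 0, 0, 64],
    [0, 0, 0.018, 0, 0, 0, 70],
    [0, 0, 0.018, 0, 0, 0, 70],
    [0, 0, 0.018, 0, 0, 0, 70]
  ]
}}

```text
clock: 11.65
ee_pos: [0.5279, 0.0437, 0.0369]
ee_rot: [[-0.097, 0.995, -0.0], [0.995, 0.097, -0.0], [0.0, -0.0, -1.0]]
force: [-0.4, -0.0, -0.1]
width: 0.0701
gripper_force: 0.0
```

Request:
{"fn": "step_arm", "kwargs": {
  "deltas": [
    [0, 0, -0.05, 0, 0, 0, 70],
    [0, 0, -0.2, 0, 0, 0, 70],
    [0, 0, -0.4, 0, 0, 0, 60],
    [0, 0, -0.5, 0, 0, 0, 30],
    [0, 0, -0.5, 0, 0, 0, 0],
    [0, 0, -0.5, 0, 0, 0, 0],
    [0, 0, -0.5, 0, 0, 0, 0],
    [0, 0, -0.5, 0, 0, 0, 0]
  ]
}}

```text
clock: 12.45
ee_pos: [0.5274, 0.0437, 0.0961]
ee_rot: [[-0.097, 0.995, -0.002], [0.995, 0.097, -0.0], [0.0, -0.001, -1.0]]
force: [0.7, -0.4, -0.6]
width: -0.0003
gripper_force: 0.0
```

```bash
cat > t.py <<'E'
from h import *
im,d,K,T=grab("wrist","w6.png");P=cloud(d,K,T);hsv=cv2.cvtColor(im,cv2.COLOR_RGB2HSV)
e=(P[...,:2]-[.528,.0428])@np.array([[.9951,-.0985],[.0985,.9951]])
nb=(d>0)&(P[...,2]<.09)
for a in(-42,-25,0,25,42):
    print(a,[round(float(np.median(P[...,2][nb&(abs(e[...,1]*1000-a)<3)&(abs(e[...,0]*1000-b)<3)])),4) for b in(-22,0,22)])
print("plate",np.median(P[...,2][nb&(abs(e[...,1]*1000-70)<6)&(abs(e[...,0]*1000)<30)]))
PT=cloud(d,K,np.array(bot.camera_info("wrist")["hand_eye"]))
m=(d>0)&(abs(PT[...,0])<.013)&(abs(PT[...,1])<.02)&(PT[...,2]<.0);print("tip z",np.percentile(PT[...,2][m],[95,99,100]))
goto([.528,.0428,.05],5.7)
E
python3 t.py
```

```text
-42 [0.0593, nan, 0.0589]
-25 [0.0593, nan, 0.0592]
0 [0.0593, 0.0593, 0.0592]
25 [0.0591, 0.0593, 0.0594]
42 [0.0594, 0.0594, 0.0593]
plate 0.05192443128377226
tip z [-0.02709445 -0.02121343 -0.01690949]
at [0.5275 0.0437 0.0962] t 12.5 F [-0.5 -0.3 -0.2] w 0.0002 shift [-0.008  0.004  0.385] turn [-0.002 -0.    -0.003]
  return _methods._mean(a, axis=axis, dtype=dtype,
  ret = ret.dtype.type(ret / rcount)
```

View pics/w6.png

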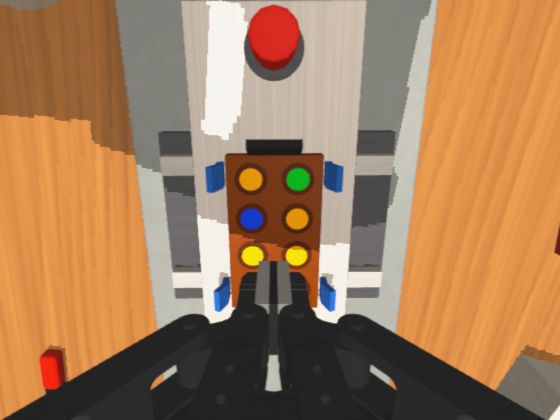

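Request:
{"fn": "step_arm", "kwargs": {
  "deltas": [
    [0, 0, -0.35, 0, 0, 0, 0],
    [0, 0, -0.75, 0, 0, 0, 0],
    [-0.1, 0, -1, 0, 0, 0, 0],
    [-0.2, 0, -1, 0, 0, 0, 0],
    [-0.5, 0, -1, 0, 0, 0, 0],
    [-0.9, 0, -1, 0, 0, 0, 0],
    [-0.9, 0, -1, 0, 0, 0, 0],
    [-0.9, 0, -1, 0, 0, 0, 0]
  ]
}}

```text
clock: 13.3
ee_pos: [0.5379, -0.0647, 0.2159]
ee_rot: [[-0.094, 0.996, -0.002], [0.996, 0.094, 0.0], [0.001, -0.001, -1.0]]
force: [0.1, 0.8, -0.3]
width: -0.0003
gripper_force: 0.0
```

Request:
{"fn": "step_arm", "kwargs": {
  "deltas": [
    [-0.35, 0, -0.2, 0, 0, 0, 0],
    [-0.7, 0, -0.3, 0, 0, 0, 0],
    [-1, 0, -0.3, 0, 0, 0, 0],
    [-1, 0, -0.3, 0, 0, 0, 0],
    [-1, 0, -0.3, 0, 0, 0, 0],
    [-1, 0, -0.3, 0, 0, 0, 0],
    [-1, 0, -0.3, 0, 0, 0, 0],
    [-1, 0, -0.3, 0, 0, 0, 0]
  ]
}}

```text
clock: 14.1
ee_pos: [0.5501, -0.1821, 0.2528]
ee_rot: [[-0.098, 0.995, -0.0], [0.995, 0.098, 0.0], [0.0, -0.0, -1.0]]
force: [-0.5, -0.4, -0.3]
width: 0.0
gripper_force: 0.0
```

```bash
cat > p.py <<'E'
from h import *
import sys
def pix(im,d,K,T,n):
    hsv=cv2.cvtColor(im,cv2.COLOR_RGB2HSV);H,S,V=[hsv[...,i].astype(int) for i in range(3)];P=cloud(d,K,T)
    red=((H<6)|(H>174))&(S>150)&(V>60)
    for nm,m,z in(("collar",red&(P[...,2]>.085)&(np.hypot(P[...,0]-.543,P[...,1]+.076)<.03),.124),("RED",red&(P[...,2]<.065),.060),("BLUE",(abs(H-115)<15)&(S>130)&(V>60)&(P[...,2]<.0655),.060),("GREEN",(abs(H-60)<20)&(S>120),.060)):
        k,l,s,c=cv2.connectedComponentsWithStats(m.astype(np.uint8))
        for i in range(1,k):
            if s[i,4]>12 and np.hypot(*(P[l==i].mean(0)-[.535,-.02,0])[:2])<.2: print(n,nm,s[i,4],c[i].round(1),ray(c[i],z,K,T)[0].round(4),P[l==i].mean(0).round(4))
if __name__=="__main__":
    for n in sys.argv[1:]:
        a=grab(n,n+"_p.png"); pix(*a,n)
E
python3 p.py wrist scene top; python3 -c "
from h import *
goto([.55,-.19,.26],5.7)"
```

```text
wrist collar 306 [275.8  60.7] [ 0.5426 -0.0766  0.124 ] [ 0.5426 -0.0776  0.1346]
scene collar 45 [248.5 189.7] [ 0.5447 -0.0752  0.124 ] [ 0.5459 -0.0746  0.1257]
scene RED 42 [282.4 213.6] [0.5457 0.0081 0.06  ] [0.545  0.0079 0.059 ]
scene RED 17 [341.6 220.9] [0.5258 0.1504 0.06  ] [0.5257 0.1504 0.0598]
scene BLUE 25 [303.7 207.4] [0.5134 0.0532 0.06  ] [0.5133 0.0532 0.0598]
scene GREEN 28 [312.  218.2] [0.5384 0.0803 0.06  ] [0.5383 0.0803 0.0598]
top collar 34 [323.5 207.9] [ 0.5424 -0.0756  0.124 ] [ 0.5419 -0.0749  0.1341]
top RED 34 [284.9 207.4] [0.5458 0.0091 0.06  ] [0.5457 0.0091 0.0611]
top BLUE 27 [265.4 221.1] [0.5137 0.0537 0.06  ] [0.5137 0.0537 0.0604]
top GREEN 30 [253.5 210.3] [0.5383 0.0816 0.06  ] [0.5383 0.0815 0.0615]
at [ 0.5501 -0.1827  0.253 ] t 14.25 F [-0.1  0.2 -0.5] w -0.0002 shift [-0.06  -0.007 -0.059] turn [ 0.    -0.    -0.002]
```

View pics/wrist_p.png

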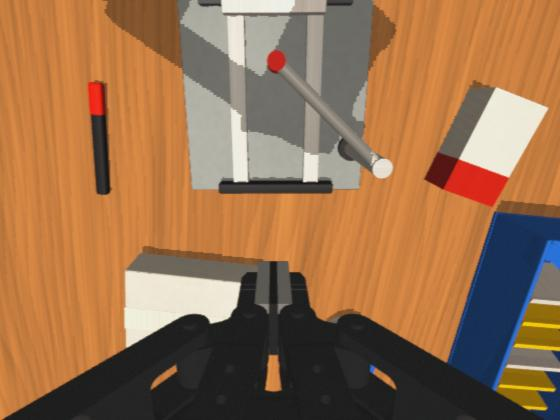

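Request:
{"fn": "step_arm", "kwargs": {
  "deltas": [
    [0.3, 0, 0, 0, 0, 0, 0],
    [0.65, 0, 0, 0, 0, 0, 20],
    [1, 0, 0, 0, 0, 0, 60],
    [1, 0, 0, 0, 0, 0, 60],
    [1, 0, 0, 0, 0, 0, 60],
    [1, 0, 0, 0, 0, 0, 60],
    [1, 0, 0, 0, 0, 0, 60],
    [1, 0, 0, 0, 0, 0, 60]
  ]
}}

```text
clock: 15.05
ee_pos: [0.5384, -0.0646, 0.2528]
ee_rot: [[-0.096, 0.995, -0.0], [0.995, 0.096, -0.0], [-0.0, -0.0, -1.0]]
force: [0.5, 0.4, -0.6]
width: 0.0598
gripper_force: 0.0
```

Request:
{"fn": "step_arm", "kwargs": {
  "deltas": [
    [0.3, 0, 0, 0, 0, 0, 60],
    [0.65, 0, 0, 0, 0, 0, 60],
    [1, 0, 0, 0, 0, 0, 60],
    [1, 0, 0, 0, 0, 0, 60],
    [1, 0, 0, 0, 0, 0, 60],
    [1, 0, 0, 0, 0, 0, 60],
    [1, 0, 0, 0, 0, 0, 60],
    [1, 0, 0, 0, 0, 0, 60]
  ]
}}

```text
clock: 15.85
ee_pos: [0.5269, 0.0547, 0.2529]
ee_rot: [[-0.095, 0.995, -0.0], [0.995, 0.095, -0.0], [-0.0, -0.0, -1.0]]
force: [-0.1, -0.0, -0.7]
width: 0.0603
gripper_force: 0.0
```

```bash
python3 -c "
from h import *
goto([.5177,.1473,.14],5.7)"
```

```text
at [0.5269 0.0547 0.2529] t 15.85 F [-0.1 -0.  -0.7] w 0.0603 shift [ 0.775 -0.003  0.941] turn [-0.     0.    -0.005]
```

Request:
{"fn": "step_arm", "kwargs": {
  "deltas": [
    [0.3, 0, 0, 0, 0, 0, 60],
    [0.65, 0, 0.1, 0, 0, -0.01, 60],
    [0.775, 0, 0.3, 0, 0, -0.01, 60],
    [0.775, 0, 0.6, 0, 0, -0.01, 60],
    [0.775, 0, 0.9, 0, 0, -0.01, 60],
    [0.775, 0, 0.94, 0, 0, -0.01, 60],
    [0.775, 0, 0.94, 0, 0, -0.01, 60],
    [0.775, 0, 0.94, 0, 0, -0.01, 60]
  ]
}}

```text
clock: 16.65
ee_pos: [0.5189, 0.1481, 0.1416]
ee_rot: [[-0.104, 0.995, 0.002], [0.995, 0.104, 0.0], [0.0, 0.002, -1.0]]
force: [-0.1, 0.4, 0.8]
width: 0.0602
gripper_force: 0.0
```

```bash
python3 - <<'E'
from h import *
im,d,K,T=grab("wrist","w7.png");P=cloud(d,K,T)
H=cv2.cvtColor(im,cv2.COLOR_RGB2HSV).astype(int)
m=((H[...,0]<6)|(H[...,0]>174))&(H[...,1]>150)&(P[...,2]>.092)&(P[...,2]<.105)
k,l,s,c=cv2.connectedComponentsWithStats(m.astype(np.uint8)); i=1+s[1:,4].argmax(); q=P[l==i]
print(s[i],(q.min(0)+q.max(0))/2,q.mean(0),np.median(q[:,2]))
goto([.5177,.1473,.055],5.7)
E
```

```text
[255 213  32  34 857] [0.5180557  0.1475843  0.09604187] [0.51794846 0.14848864 0.09756367] 0.0977884593958995
at [0.519  0.1482 0.1419] t 16.7 F [-1.3  0.6  0.2] w 0.0598 shift [-0.006 -0.014  0.724] turn [ 0.003 -0.     0.006]
```

Request:
{"fn": "step_arm", "kwargs": {
  "deltas": [
    [0, -0.01, 0.15, 0, 0, 0, 60],
    [0, -0.01, 0.35, 0, 0, 0, 60],
    [0, -0.01, 0.55, 0, 0, 0, 60],
    [0, -0.01, 0.68, 0, 0, 0, 60],
    [0, -0.01, 0.725, 0, 0, 0, 60],
    [0, -0.01, 0.725, 0, 0, 0, 50],
    [0, -0.01, 0.725, 0, 0, 0, 40],
    [0, -0.01, 0.725, 0, 0, 0, 30]
  ],
  "force": 30
}}

```text
clock: 17.5
ee_pos: [0.5174, 0.1483, 0.0543]
ee_rot: [[-0.105, 0.995, 0.002], [0.995, 0.105, 0.0], [0.0, 0.002, -1.0]]
force: [0.2, -0.2, -0.1]
width: 0.0302
gripper_force: 0.0
```

Request:
{"fn": "step_arm", "kwargs": {
  "deltas": [
    [0, 0, 0, 0, 0, 0, 25],
    [0, 0, 0, 0, 0, 0, 22],
    [0, 0, 0, 0, 0, 0, 18],
    [0, 0, 0, 0, 0, 0, 18],
    [0, 0, 0, 0, 0, 0, 18],
    [0, 0, 0, 0, 0, 0, 18],
    [0, 0, 0, 0, 0, 0, 18],
    [0, 0, 0, 0, 0, 0, 18]
  ]
}}

```text
clock: 18.3
ee_pos: [0.5172, 0.1483, 0.0537]
ee_rot: [[-0.105, 0.995, 0.001], [0.995, 0.105, 0.0], [0.0, 0.001, -1.0]]
force: [0.0, 0.0, 7.6]
width: 0.0209
gripper_force: 29.0
```

```bash
python3 p.py top scene; python3 - <<'E'
from h import *
s=bot.get_state();p=s["ee_pos"]
for v in((-.003,-.085),(.0288,-.1298),(.0042,-.157)): goto(p+np.r_[v,0],5.7)
E
```

```text
top collar 30 [323.7 207.7] [ 0.5428 -0.076   0.124 ] [ 0.5422 -0.0753  0.1348]
top RED 35 [284.8 207.6] [0.5453 0.0093 0.06  ] [0.5453 0.0093 0.0602]
top BLUE 24 [265.1 221.2] [0.5135 0.0544 0.06  ] [0.5135 0.0544 0.0605]
top GREEN 32 [253.7 210.4] [0.5381 0.0812 0.06  ] [0.5369 0.0786 0.0935]
scene collar 44 [248.4 189.2] [ 0.5433 -0.0759  0.124 ] [ 0.5457 -0.0749  0.1273]
scene RED 38 [282.4 213.8] [0.5462 0.0083 0.06  ] [0.5457 0.0081 0.0592]
scene BLUE 20 [304.  207.5] [0.5135 0.0539 0.06  ] [0.5131 0.0539 0.0595]
scene GREEN 28 [312.1 218. ] [0.5379 0.0803 0.06  ] [0.5375 0.0803 0.0594]
at [0.5172 0.1483 0.0537] t 18.4 F [0.2 0.3 8.4] w 0.0213 shift [-0.702 -0.099 -0.   ] turn [ 0.002 -0.     0.007]
at [0.5172 0.1483 0.0537] t 18.4 F [0.2 0.3 8.4] w 0.0213 shift [-1.101  0.125 -0.   ] turn [ 0.002 -0.     0.007]
at [0.5172 0.1483 0.0537] t 18.4 F [0.2 0.3 8.4] w 0.0213 shift [-1.305 -0.102 -0.   ] turn [ 0.002 -0.     0.007]
```

Request:
{"fn": "step_arm", "kwargs": {
  "deltas": [
    [-0.05, -0.007, 0, 0, 0, 0, 18],
    [-0.15, -0.02, 0, 0, 0, 0, 18],
    [-0.27, -0.04, 0, 0, 0, 0, 18],
    [-0.4, -0.057, 0, 0, 0, 0, 18],
    [-0.53, -0.075, 0, 0, 0, 0, 18],
    [-0.63, -0.09, 0, 0, 0, 0, 18],
    [-0.69, -0.097, 0, 0, 0, 0, 18],
    [-0.702, -0.099, 0, 0, 0, 0, 18]
  ]
}}

```text
clock: 19.2
ee_pos: [0.5146, 0.0625, 0.0538]
ee_rot: [[-0.104, 0.995, 0.002], [0.995, 0.104, 0.0], [-0.0, 0.002, -1.0]]
force: [1.9, 2.9, 6.1]
width: 0.0211
gripper_force: 29.2
```

```bash
python3 p.py top scene; python3 - <<'E'
from h import *
goto([.5142,.0633,.0537],5.7)
E
```

```text
top collar 40 [323.  208.1] [ 0.5419 -0.0747  0.124 ] [ 0.5416 -0.0742  0.1311]
top BLUE 27 [302.3 222.6] [ 0.511  -0.0313  0.06  ] [ 0.511  -0.0313  0.0606]
scene collar 49 [248.2 189.7] [ 0.545  -0.0758  0.124 ] [ 0.5459 -0.0754  0.1251]
scene RED 40 [249.5 205. ] [ 0.5441 -0.0769  0.06  ] [ 0.5437 -0.0771  0.0594]
scene BLUE 22 [270.7 198.8] [ 0.5114 -0.0321  0.06  ] [ 0.5113 -0.0322  0.0598]
scene GREEN 26 [278.5 209. ] [ 0.5354 -0.0049  0.06  ] [ 0.5352 -0.005   0.0597]
at [0.5145 0.0627 0.0537] t 19.3 F [ 1.6 -2.8  7.9] w 0.0213 shift [ 0.005 -0.002  0.   ] turn [0.002 0.    0.006]
```

```bash
python3 - <<'E'
from h import *
a=cv2.imread("pics/scene_p.png")[170:230,215:285];b=cv2.imread("pics/top_p.png")[175:235,290:360]
f=lambda x:cv2.resize(x,None,fx=5.6,fy=5.6,interpolation=0)
cv2.imwrite("pics/c1.png",np.hstack([f(a),f(b)]))
E
```

```text
(no output)
```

View pics/c1.png

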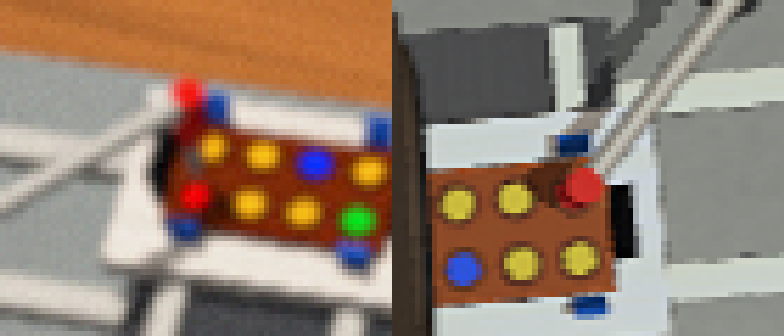

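Request:
{"fn": "step_arm", "kwargs": {
  "deltas": [
    [0, 0, 0, 0, 0, 0, 18],
    [0, 0, 0, 0, 0, 0, 18],
    [0, 0, 0, 0, 0, 0, 18],
    [0, 0, 0, 0, 0, 0, 18],
    [0, 0, 0, 0, 0, 0, 18],
    [0, 0, 0, 0, 0, 0, 18],
    [0, 0, 0, 0, 0, 0, 18],
    [0, 0, 0, 0, 0, 0, 18]
  ]
}}

```text
clock: 20.1
ee_pos: [0.5145, 0.063, 0.0537]
ee_rot: [[-0.105, 0.995, 0.002], [0.995, 0.105, -0.0], [-0.0, 0.002, -1.0]]
force: [1.2, -2.1, 7.1]
width: 0.021
gripper_force: 29.3
```

Request:
{"fn": "step_arm", "kwargs": {
  "deltas": [
    [-0.03, 0.017, 0, 0, 0, 0, 18],
    [-0.1, 0.055, 0, 0, 0, 0, 18],
    [-0.18, 0.1, 0, 0, 0, 0, 18],
    [-0.26, 0.145, 0, 0, 0, 0, 18],
    [-0.33, 0.185, 0, 0, 0, 0, 18],
    [-0.375, 0.21, 0, 0, 0, 0, 18],
    [-0.395, 0.222, 0, 0, 0, 0, 18],
    [-0.398, 0.224, 0, 0, 0, 0, 18]
  ]
}}

```text
clock: 20.9
ee_pos: [0.5458, 0.0182, 0.0537]
ee_rot: [[-0.104, 0.995, 0.001], [0.995, 0.104, 0.0], [-0.0, 0.001, -1.0]]
force: [-1.9, 1.3, 9.4]
width: 0.0208
gripper_force: 29.6
```

```bash
python3 p.py top scene; python3 - <<'E'
from h import *
goto([.546,.0178,.0537],5.7)
E
```

```text
top RED 30 [341.2 195.6] [ 0.5742 -0.1208  0.06  ] [ 0.5741 -0.1207  0.0606]
scene collar 46 [248.5 189.2] [ 0.5435 -0.0757  0.124 ] [ 0.5454 -0.0749  0.1267]
scene RED 40 [228.2 211. ] [ 0.5756 -0.121   0.06  ] [ 0.5753 -0.1212  0.0594]
scene BLUE 22 [250.  204.3] [ 0.5417 -0.0765  0.06  ] [ 0.5412 -0.0767  0.0593]
scene GREEN 26 [257.1 214.8] [ 0.5664 -0.0499  0.06  ] [ 0.5665 -0.0499  0.0602]
at [0.5458 0.0182 0.0537] t 21.0 F [-1.  -2.2  7.9] w 0.0207 shift [-0.004  0.001  0.   ] turn [0.001 0.    0.007]
```

Request:
{"fn": "step_arm", "kwargs": {
  "deltas": [
    [0, 0, 0, 0, 0, 0, 18],
    [0, 0, 0, 0, 0, 0, 18],
    [0, 0, 0, 0, 0, 0, 18],
    [0, 0, 0, 0, 0, 0, 18],
    [0, 0, 0, 0, 0, 0, 18],
    [0, 0, 0, 0, 0, 0, 18],
    [0, 0, 0, 0, 0, 0, 18],
    [0, 0, 0, 0, 0, 0, 18]
  ]
}}

```text
clock: 21.8
ee_pos: [0.5458, 0.0182, 0.0537]
ee_rot: [[-0.105, 0.994, 0.001], [0.995, 0.105, -0.0], [-0.0, 0.001, -1.0]]
force: [-1.0, -1.0, 9.2]
width: 0.0211
gripper_force: 29.4
```

Request:
{"fn": "step_arm", "kwargs": {
  "deltas": [
    [-0.015, -0.017, 0, 0, 0, 0, 18],
    [-0.05, -0.055, 0, 0, 0, 0, 18],
    [-0.09, -0.1, 0, 0, 0, 0, 18],
    [-0.13, -0.145, 0, 0, 0, 0, 18],
    [-0.165, -0.185, 0, 0, 0, 0, 18],
    [-0.19, -0.21, 0, 0, 0, 0, 18],
    [-0.199, -0.223, 0, 0, 0, 0, 18],
    [-0.2, -0.225, 0, 0, 0, 0, 18]
  ]
}}

```text
clock: 22.6
ee_pos: [0.5217, -0.0085, 0.0538]
ee_rot: [[-0.104, 0.995, 0.002], [0.995, 0.104, -0.0], [-0.0, 0.002, -1.0]]
force: [0.0, 0.4, 7.2]
width: 0.021
gripper_force: 29.3
```

```bash
python3 p.py top scene; python3 - <<'E'
from h import *
goto([.5214,-.0087,.0537],5.7)
E
```

```text
top RED 32 [352.8 206.2] [ 0.5497 -0.1476  0.06  ] [ 0.5496 -0.1475  0.0606]
scene collar 45 [248.4 189.5] [ 0.5443 -0.0755  0.124 ] [ 0.5456 -0.075   0.1258]
scene BLUE 17 [243.1 194.6] [ 0.5184 -0.1026  0.06  ] [ 0.5178 -0.1029  0.0591]
scene GREEN 27 [249.7 204.6] [ 0.5428 -0.0767  0.06  ] [ 0.5424 -0.0769  0.0595]
at [ 0.5217 -0.0084  0.0537] t 22.7 F [ 0.  -1.4  7.6] w 0.0208 shift [-0.002 -0.003  0.   ] turn [0.002 0.    0.007]
```

Request:
{"fn": "step_arm", "kwargs": {
  "deltas": [
    [0, 0, 0, 0, 0, 0, 18],
    [0, 0, 0, 0, 0, 0, 18],
    [0, 0, 0, 0, 0, 0, 18],
    [0, 0, 0, 0, 0, 0, 18],
    [0, 0, 0, 0, 0, 0, 18],
    [0, 0, 0, 0, 0, 0, 18],
    [0, 0, 0, 0, 0, 0, 26],
    [0, 0, 0, 0, 0, 0, 40]
  ]
}}

```text
clock: 23.5
ee_pos: [0.5209, -0.0083, 0.0532]
ee_rot: [[-0.105, 0.995, -0.0], [0.995, 0.105, 0.0], [0.0, -0.0, -1.0]]
force: [-0.5, -0.6, -0.2]
width: 0.039
gripper_force: 0.0
```

Request:
{"fn": "step_arm", "kwargs": {
  "deltas": [
    [0, 0, 0, 0, 0, 0, 50],
    [0, 0, 0, 0, 0, 0, 50],
    [0, 0, -0.1, 0, 0, 0, 50],
    [0, 0, -0.3, 0, 0, 0, 50],
    [0, 0, -0.6, 0, 0, 0, 50],
    [0, 0, -0.9, 0, 0, 0, 50],
    [0, 0, -1, 0, 0, 0, 50],
    [0, 0, -1, 0, 0, 0, 50]
  ]
}}

```text
clock: 24.3
ee_pos: [0.5223, -0.0083, 0.1756]
ee_rot: [[-0.105, 0.994, 0.004], [0.995, 0.105, -0.0], [-0.001, 0.004, -1.0]]
force: [-0.6, -0.7, -0.5]
width: 0.0501
gripper_force: 0.0
```

Request:
{"fn": "step_arm", "kwargs": {
  "deltas": [
    [0.1, 0, -0.1, 0, 0, 0, 50],
    [0.4, 0, -0.3, 0, 0, 0, 50],
    [0.7, 0, -0.5, 0, 0, 0, 50],
    [1, 0, -0.5, 0, 0, 0, 50],
    [1, 0, -0.5, 0, 0, 0, 50],
    [1, 0, -0.5, 0, 0, 0, 50],
    [1, 0, -0.5, 0, 0, 0, 50],
    [1, 0, -0.5, 0, 0, 0, 50]
  ]
}}

```text
clock: 25.1
ee_pos: [0.5082, 0.1104, 0.2327]
ee_rot: [[-0.104, 0.995, -0.001], [0.995, 0.104, -0.0], [-0.0, -0.001, -1.0]]
force: [-1.0, 0.2, -0.9]
width: 0.0499
gripper_force: 0.0
```

```bash
python3 p.py top scene wrist; python3 - <<'E'
from h import *
f=np.load("scene.npz");im,d,K,T=[f[k] for k in("im","d","K","T")];P=cloud(d,K,T);H=cv2.cvtColor(im,cv2.COLOR_RGB2HSV)
ex=np.array([.9951,.0985]);ey=np.array([-.0985,.9951]);g=np.array([.5425,-.0765]);n=g-.0135*ex-.036*ey
e=P[...,:2]-n;X=e@ex;Y=e@ey
for y in(-.042,-.024,.024,.042):
  print(y,[round(float(np.median(P[...,2][(abs(X-x)<.004)&(abs(Y-y)<.004)])),4) for x in(-.022,0,.022)])
E
```

```text
top collar 32 [323.6 207.7] [ 0.5428 -0.0758  0.124 ] [ 0.5423 -0.0751  0.1345]
top RED 31 [352.7 206.3] [ 0.5496 -0.1474  0.06  ] [ 0.5496 -0.1474  0.0603]
top BLUE 24 [333.2 219.6] [ 0.5185 -0.1026  0.06  ] [ 0.5185 -0.1026  0.06  ]
scene collar 47 [248.3 189.5] [ 0.5444 -0.0757  0.124 ] [ 0.5457 -0.0751  0.1258]
scene RED 14 [279.3 207.1] [ 0.5294 -0.0047  0.06  ] [ 0.5295 -0.0046  0.0602]
scene BLUE 18 [242.9 194.6] [ 0.5186 -0.103   0.06  ] [ 0.5181 -0.1032  0.0593]
scene GREEN 27 [249.7 204.6] [ 0.5428 -0.0767  0.06  ] [ 0.5426 -0.0768  0.0597]
wrist collar 248 [286.7 378.6] [ 0.5406 -0.0661  0.124 ] [ 0.5414 -0.0716  0.1181]
wrist RED 81 [274.8 283.6] [ 0.5225 -0.001   0.06  ] [ 0.5225 -0.001   0.06  ]
wrist BLUE 32 [246.3 340.6] [ 0.4977 -0.0778  0.06  ] [ 0.4978 -0.0764  0.0617]
wrist BLUE 21 [301.1 337.9] [ 0.5598 -0.0677  0.06  ] [ 0.5596 -0.0668  0.0611]
wrist BLUE 90 [262.2 360.3] [ 0.5184 -0.1036  0.06  ] [ 0.5184 -0.1036  0.06  ]
wrist GREEN 99 [285.4 343.4] [ 0.5428 -0.0772  0.06  ] [ 0.5424 -0.0743  0.0635]
-0.042 [0.0584, 0.0587, 0.0616]
-0.024 [0.0586, 0.0596, 0.0577]
0.024 [nan, 0.0579, 0.0602]
0.042 [0.0589, 0.0589, 0.1101]
  return _methods._mean(a, axis=axis, dtype=dtype,
  ret = ret.dtype.type(ret / rcount)
```

The tray is flat, the carrier stayed at green, and the arm is clear, so I'm handing in.

```bash
python3 -c "
from plant import bot
print(bot.finish_job())"
```

```text
the job is handed in; nothing more can be done
None
```

The job is handed in: the tray lies flat in the nest, the carrier paused with the pointer over red, blue and green in that order (within about 1.5 mm by the cameras), and it was left at green with the arm clear, at about 25 s.

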